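# Hold the battery charger's spring slide open for the cell that is due

## Task

One of three rechargeable cells stands in the orange bin of the turntable: that one is due for charging, so draw the black charger's spring slide out by its thumb tab until the red pointers stand at the size mark for that cell's length (first mark for the short cell, second for the medium, third and farthest for the long) and keep it there. Finish while still holding the slide at that mark, ready for someone to drop the cell in. Move the slide smoothly, without letting it snap back, and leave the cells, the turntable and the other things on the shelf as they are.

Things in the scene. Friction and masses are not known exactly. Their poses are not given: they have to be found in the camera images.
- charger: Black one-bay cell charger stuck to the shelf, 130 mm long (its x), 44 mm wide (y). Origin: underside centre, z up. An open bay 24 mm wide runs along x between flat shoulders with tops 22 mm above the shelf. The head block with the fixed contact fills x = +45 to +65 mm, 34 mm high; a low tail wall (22 mm) is at -x. The spring slide in the bay is drawn towards -x, away from the head.
- slide: Grey spring slide in the bay with a ridged thumb tab standing up from it: tab 10 mm along the charger's x, 14 mm along its y, top 42 mm above the shelf. Origin: the tab's centre at shoulder height, 22 mm up; axes as the charger's. At rest at charger x = +6 mm, y = 0; it slides 46 mm to -x; spring 3 N at rest plus 0.07 N per mm; it snaps shut if let go. Beside the tab: only the flat pointers.
- pointer (a point): Tip of the red pointer over the shoulder, tops 24 mm above the shelf, at charger y = +17 mm, 9 mm to the +x side of the tab's centre and moving with the slide (twin at y = -17 mm). From rest it travels 9 mm to the short mark, 25 mm to the medium, 40 mm to the long.
- mark_short (a point): First white line (nearest the head) across the shoulder at charger x = +6 mm, y = +17 mm (twin at y = -17 mm): mark for the short cell.
- mark_medium (a point): Second white line, at charger x = -10 mm: mark for the medium cell.
- mark_long (a point): Third white line, farthest from the head, at charger x = -25 mm: mark for the long cell.
- turntable (a joint): Turn of the grey turntable about its upright axis, rad, 0 at the start. It turns freely if pushed.
- turntable_base: Black foot of the turntable organiser; origin: underside centre, on the axis. Its grey plate is 240 mm across, top 16 mm above the shelf, with four round bins 72 mm across, 28 mm high (three grey, one orange) centred 68 mm from the axis; centre post knob 94 mm above the shelf. Three bins hold a cell each, the fourth, grey, some black valve caps.
- orange_bin (a point): Centre of the inner floor of the orange bin, 19 mm above the shelf.
- cell_short: Short cell, red wrapper, 16.5 mm across and 34 mm long, standing upright in one of the bins. Origin: centre of its lower end.
- cell_medium: Medium cell, green wrapper, 14.5 mm across and 50 mm long, standing upright in one of the bins. Origin: centre of its lower end.
- cell_long: Long cell, blue wrapper, 18.5 mm across and 65 mm long, standing upright in one of the bins. Origin: centre of its lower end.
- jar: Amber glass jar of spent batteries, 88 mm across, 110 mm high; loose. Origin: underside centre.
- bulb: White frosted reflector bulb standing face down with its screw cap up, 63 mm across, 102 mm high; loose and light. Origin: underside centre.
- bike_light: Steel bicycle light on a rubber foot, lying level along its x, 80 mm long, 36 mm across, 45 mm high; loose. Origin: underside centre of the foot.
- pot: White ceramic pot with a small green cactus, 94 mm across, 128 mm high; loose. Origin: underside centre.
There are look-alikes about, which are no part of the job. Of the things shaped like the charger, the black one is meant.

How it is judged:
At the end, for the whole second after the job is handed in: The slide's pointer stands within 3 mm of the mark that belongs to the cell in the orange bin, at rest (under 10 mm/s), with the fingers bearing on the slide with more than 1.5 N; the cell is still in the orange bin and all cells are upright (within 0.3 rad) (((horizontal distance between cell_short and orange_bin below 0.025 m and x of pointer in the frame of mark_short between -0.003 and 0.003 m) or (horizontal distance between cell_medium and orange_bin below 0.025 m and x of pointer in the frame of mark_medium between -0.003 and 0.003 m) or (horizontal distance between cell_long and orange_bin below 0.025 m and x of pointer in the frame of mark_long between -0.003 and 0.003 m)) and contact force between the fingers and slide above 1.5 N and linear speed of slide below 0.01 m/s and angle between each of cell_short, cell_medium, cell_long's own z axis and vertical below 0.3 rad); the arm keeps its last pose, push and grip.
It fails at once if the slide snaps back or is jerked (moves faster than 0.4 m/s) (linear speed of slide above 0.4 m/s).
It fails at once if a cell is shifted by more than 20 mm (distance of any of cell_short, cell_medium, cell_long from where it was at the start of the episode above 0.02 m).
It fails at once if the turntable is turned by more than 0.15 rad (value of joint turntable below -0.15 rad or value of joint turntable above 0.15 rad).
It fails at once if the jar, bulb, bicycle light or pot is shifted by more than 20 mm or tipped over (distance of any of jar, bulb, bike_light, pot from where it was at the start of the episode above 0.02 m or angle between any of jar, bulb, bike_light, pot's own z axis and vertical above 0.3 rad).
It also fails if it takes over 32 s, if anything falls off the work surface, if the arm or the gripper's body presses on something with over 40 N, if the wrist force passes 120 N, or if a joint passes its speed limit or range.

## Robot

A 7-joint arm with a two-finger parallel gripper is mounted at the origin on the work surface. World frame = base frame: x ahead of the robot, y to its left, z up, the work surface at z = 0. Lengths are in m, angles in rad, forces in N, time in s.
With the tool pointing down it reaches from about 0.4 to 0.875 m from the base axis. Payload 19.3 kg.
Tool frame: the origin (TCP) lies on the centre line of the jaws, within the pads' length; the fingertips stand ctrl.tips_ahead ahead of it and the grasp point (between the pads) lies 11 mm behind it (ctrl.tips_ahead is the distance from the TCP to the fingertips, in m); z points along the fingers, y is the line along which they close (so a half turn about z gives the same grasp; the last joint's range is limited). The gripper opens to 85 mm and grips with 20 to 120 N. Pads are 22 mm wide; open, the fingers measure 114 mm over their backs; the gripper's body (76 mm by 85 mm) begins 54 mm behind the grasp point. The pads swing forward as they close: fully open they stand 13 mm farther back than shut.
Start: joints at [1.035, 0.521, -0.036, 1.599, 0.021, 1.021, -0.113], TCP at [0.281, -0.558, 0.239] pointing down, gripper open.
Joint ranges: [-2.91, 2.91], [-0.3, 2.13], [-1.5, 1.42], [0.17, 2.43], [-1.26, 4.41], [0.16, 1.93], [-2.52, 2.52]. Speed limits (rad/s): [1.89, 1.89, 2.39, 2.39, 3.01, 3.01, 3.01].

## Interface

Orientations are given as a rotation vector (axis times angle).
In Python, from station import sensors, cams, ctrl gives the robot as it stands.
- The arm moves only by the tool jog_arm, never from a script. Its argument "targets" is text: rows parted by semicolons, each of 7 numbers parted by spaces: the shift along the tool's x, y, z in cm, then the turn, a rotation vector about the tool's x, y, z in degrees, then the opening, from -1 (shut) to 1 (fully open). In form: tx ty tz wx wy wz claw; .... A call has 1 to 5 rows; each row shifts and turns the commanded pose from where the row before left it, along the tool's axes as they then stand; what a row does not reach is not made up. A row lasts 1/8 s, in which the tool goes at most 62.5 mm and 10.7 degrees, less where a joint would pass 70% of its speed; a pose out of reach is approached as far as the arm can. A call with a gripper value outside its range is refused whole. The fingers move at their own pace and stop on an object; "newtons" is the grip in N (left out, the last holds). Time passes only in rows, so rows that do not move let the fingers close. It gives the time, the measured TCP pose, the force, the opening and the grip force at its end, in the units of the state.
- sensors.state(): the state, without advancing time (a new reading comes with each control period).
- cams.camera(name): name is "scene" or "top" or "wrist"; returns the picture (400x640x3 uint8, blue, green, red); there is no depth.
- cams.camera_model(name): a dict with "fx", "fy", "cx", "cy" (pixels), "rvec" (rotation vector, rad) and "tvec" (3), from world to camera coordinates, as OpenCV has them. Camera axes: x right, y down, z forward; pixel columns grow to the right and rows downward; lengths in m; the calibration is good to about 2 mm. A picture is of the moment at which its call begins: read the wrist's pose just before it. camera_model takes no time and is no camera call; for the wrist camera it gives the pose at the moment of the call.
- ctrl.hand_in(): hands the job in; it is judged then, once.
The state is a dict: "clock": time; "joint_pos": joint angles; "qd": joint speeds; "tau": joint torques, N m; "tool_pos": TCP position; "orientation": TCP orientation; "wrist_force": force on the tool from outside, world axes, zero at the start; "ft_torque": the same for the moment, N m; "opening": finger opening in m; "finger_force": force on a finger pad.
Only numpy, scipy, OpenCV 4.12 (cv2) and the standard library are available. Lean on these libraries where they do the work, as an engineer would, in place of code of your own. Each camera call takes 0.05 s, during which the arm holds its last target. There are 200 camera calls.

## Working session

There is one attempt and no reset: what is moved stays moved. The work goes in short steps, Python scripts to look and compute and a tool call to move; the robot and the scene stay as the last step left them, time stands still between calls to the robot, and variables do not carry over. Pictures are saved under pics/ and viewed, at most 10 in all, crops included, and the job is handed in when it is done.

Besides the shell and the picture viewer there is one more tool, called by a JSON object that holds its "op" and its "data", one argument or row to a line. jog_arm: Moves the arm, as the interface text tells. Its arguments: {"type":"object","properties":{"targets":{"type":"string"},"newtons":{"type":"number"}},"required":["targets"]}

```bash
mkdir -p pics
cat > h.py <<'E'
import numpy as np, cv2
from station import sensors, cams, ctrl
def ray(n,u,v,z,m=None):
    m=m or cams.camera_model(n); R=cv2.Rodrigues(np.array(m["rvec"],float))[0]; t=np.array(m["tvec"],float)
    d=R.T@np.array([(u-m["cx"])/m["fx"],(v-m["cy"])/m["fy"],1]); o=-R.T@t
    return o+d*(z-o[2])/d[2]
def proj(n,p):
    m=cams.camera_model(n); K=np.array([[m["fx"],0,m["cx"]],[0,m["fy"],m["cy"]],[0,0,1.]])
    return cv2.projectPoints(np.array(p,float).reshape(-1,3),np.array(m["rvec"],float),np.array(m["tvec"],float),K,None)[0].reshape(-1,2)
E
python3 - <<'E'
from h import *
for n in("scene","top"): cv2.imwrite(f"pics/{n}0.png",cams.camera(n))
s=sensors.state(); print(s["clock"],s["tool_pos"],s["orientation"],ctrl.tips_ahead,s["opening"])
E
```

```text
0.1 [ 0.28055775 -0.55818015  0.23880747] [-3.05587189e+00 -7.24867665e-01  4.92129352e-04] 0.008 0.08543664355367273
```

View pics/scene0.png

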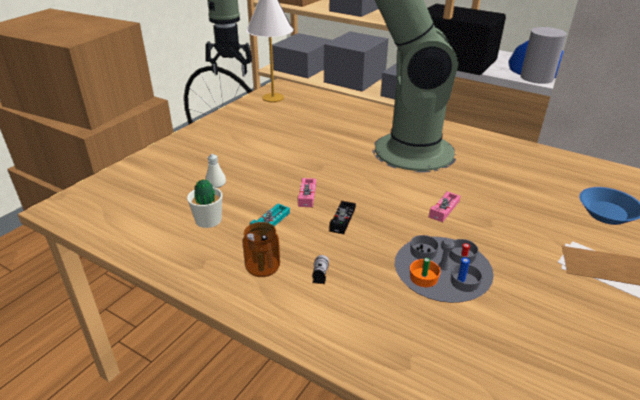

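View pics/top0.png

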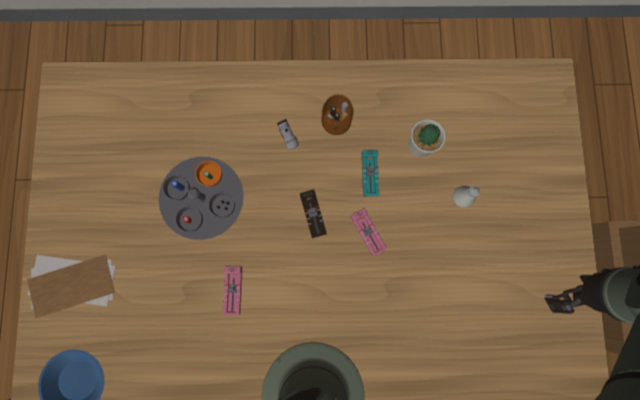

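The scene view puts the green (medium) cell in the orange bin at (425,272). Charger-shaped candidates in the top view are black (313,214), pink (368,232), teal (370,173) and pink (233,290), so I choose black. Next I check it in a close crop.

Run:
```python
from h import *
t=cams.camera("top"); s=cams.camera("scene")
a=cv2.resize(t[180:245,280:345],(520,520),interpolation=cv2.INTER_CUBIC)
b=cv2.resize(s[230:300,400:435],(260,520),interpolation=cv2.INTER_CUBIC)
cv2.imwrite("pics/crop.png",np.hstack([a,b]))
# dark mask of charger
g=t.max(2); m=(g<75).astype(np.uint8); m[:180]=0;m[245:]=0;m[:,:285]=0;m[:,340:]=0
m=cv2.morphologyEx(m,cv2.MORPH_CLOSE,np.ones((5,5)))
c=max(cv2.findContours(m,0,2)[0],key=cv2.contourArea); r=cv2.minAreaRect(c); print(r,cv2.contourArea(c))
bx=cv2.boxPoints(r)
for z in(0,.022): print(z,np.round([ray("top",u,v,z)[:2] for u,v in bx],4).tolist())
M=cams.camera_model("top"); R=cv2.Rodrigues(np.array(M["rvec"]))[0]; print("cam",-R.T@np.array(M["tvec"]),M["fx"])
```

```text
((312.5692443847656, 213.2461395263672), (46.1470832824707, 14.860923767089844), 74.2913589477539) 617.0
0 [[0.547, 0.0309], [0.5582, -0.0102], [0.4304, -0.0438], [0.4196, -0.0034]]
0.022 [[0.5431, 0.0301], [0.554, -0.0102], [0.4286, -0.0432], [0.418, -0.0035]]
cam [ 0.33540845 -0.00901192  1.16750995] 414.60311105050283
```

View pics/crop.png

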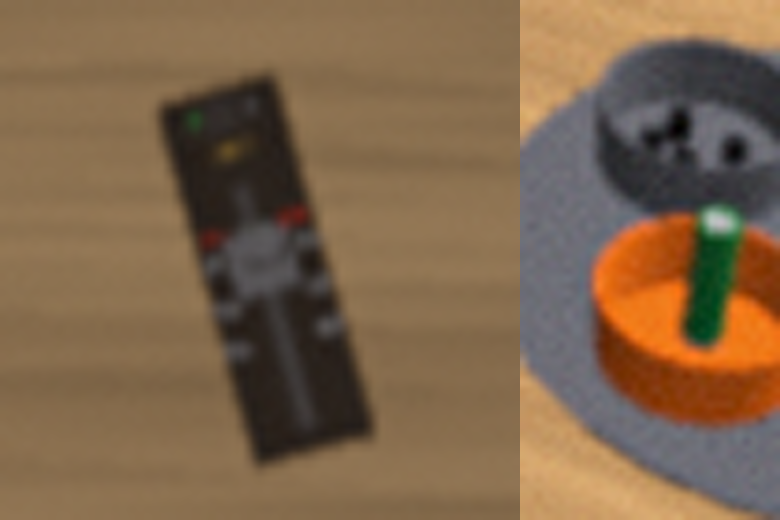

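The crop confirms it: black charger with the head (green LED) at its upper end, red pointers at about crop (210,238) and (292,215), and the tab at about (262,250). The green medium cell stands in the orange bin, so the target is the second mark, 25 mm of travel.

{"op": "jog_arm", "data": {
  "targets": "3.6 -3.3 0 0 0 0 0.2;3.6 -3.3 0 0 0 0 0.2;3.6 -3.3 0 0 0 0 0.2;3.6 -3.3 0 0 0 0 0.2;3.6 -3.3 0 0 0 0 0.2"
}}

```text
clock: 0.82
tool_pos: [0.3678, -0.3286, 0.2394]
orientation: [3.057, 0.725, 0.0]
wrist_force: [1.2, -0.6, -0.9]
opening: 0.0511
finger_force: 0.0
```

{"op": "jog_arm", "data": {
  "targets": "3.6 -3.3 0 0 0 0 0.2;3.6 -3.3 0 0 0 0 0.2;3.6 -3.3 0 0 0 0 0.2;3.6 -3.3 0 0 0 0 0.2;3.6 -3.3 0 0 0 0 0.2"
}}

```text
clock: 1.45
tool_pos: [0.4545, -0.1004, 0.2394]
orientation: [3.057, 0.725, 0.0]
wrist_force: [0.5, 0.2, -0.8]
opening: 0.0513
finger_force: 0.0
```

{"op": "jog_arm", "data": {
  "targets": "3.6 -3.3 0 0 0 0 0.2;3.6 -3.3 0 0 0 0 0.2;0 0 0 0 0 6 0.2;0 0 0 0 0 6 0.2;0 0 0 0 0 0 0.2"
}}

```text
clock: 2.08
tool_pos: [0.4888, -0.0105, 0.2392]
orientation: [3.116, 0.403, -0.0]
wrist_force: [-0.6, -0.2, 0.1]
opening: 0.0512
finger_force: 0.0
```

```bash
cat >> h.py <<'E'
def tool():
    s=sensors.state(); R=cv2.Rodrigues(np.array(s["orientation"],float))[0]; return np.array(s["tool_pos"]),R,s
E
python3 - <<'E'
from h import *
p,R,s=tool(); w=cams.camera("wrist"); print(s["clock"],p,R.round(3).tolist(),s["opening"],np.array(s["wrist_force"]).round(2))
cv2.imwrite("pics/w1.png",w); print(proj("wrist",[[.493,-.005,.042],[.487,-.0066,.022]]))
E
```

```text
2.075 [ 0.48877737 -0.01047712  0.23923611] [[0.967, 0.254, -0.0], [0.254, -0.967, -0.0], [-0.0, 0.0, -1.0]] 0.05120400793865209 [-0.62 -0.21  0.1 ]
[[314.4533874  163.0703073 ]
 [314.75903208 164.79790344]]
```

View pics/w1.png

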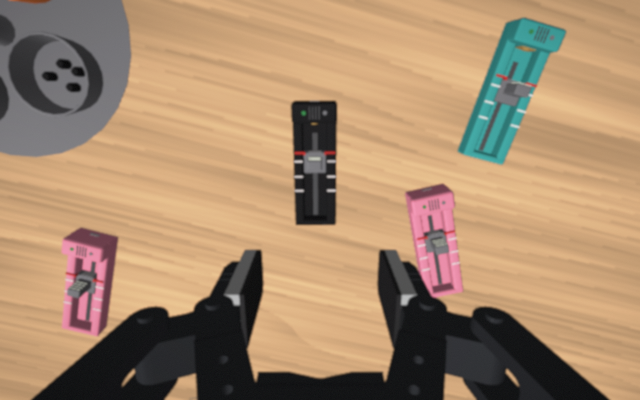

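The wrist view shows the black charger upright at (314,165), aligned with the tool. The tab top is near (315,162), the red pointers near (298/331,153), and the white marks are at rows of about 162, 177 and 190. Now I measure these precisely.

```bash
cat >> h.py <<'E'
def blobs(w,kind,box):
    x0,y0,x1,y1=box; c=w[y0:y1,x0:x1].astype(int); b,g,r=c[...,0],c[...,1],c[...,2]
    m=((r>110)&(r>g+60)&(r>b+60)) if kind=="red" else (c.min(2)>150)
    n,_,st,ce=cv2.connectedComponentsWithStats(m.astype(np.uint8))
    return [(ce[i]+[x0,y0],int(st[i,4])) for i in range(1,n) if st[i,4]>4]
E
python3 - <<'E'
from h import *
w=cams.camera("wrist"); p,R,s=tool()
for k,z in(("red",.024),("white",.022)):
    for c,a in blobs(w,k,(288,95,342,228)):
        q=ray("wrist",*c,z); print(k,c.round(1),a,q.round(4),"tool cm",(R.T@(q-p)*100).round(2))
E
```

```text
red [299.3 152.6] 40 [0.4955 0.0116 0.024 ] tool cm [ 1.22 -1.98 21.53]
red [329.2 152.4] 40 [ 0.5035 -0.0173  0.024 ] tool cm [ 1.25  1.02 21.53]
white [313.7 158. ] 33 [ 0.4935 -0.0038  0.022 ] tool cm [ 0.63 -0.54 21.73]
white [297.5 161.4] 14 [0.4859 0.0112 0.022 ] tool cm [ 0.28 -2.18 21.73]
white [331. 161.] 7 [ 0.4951 -0.0216  0.022 ] tool cm [ 0.33  1.23 21.73]
white [298.  176.5] 14 [0.4706 0.0069 0.022 ] tool cm [-1.3  -2.16 21.73]
white [331.5 176.4] 14 [ 0.4796 -0.0264  0.022 ] tool cm [-1.29  1.29 21.73]
white [298.2 190.5] 13 [0.4561 0.0031 0.022 ] tool cm [-2.81 -2.16 21.73]
white [331.2 190.5] 13 [ 0.4649 -0.0302  0.022 ] tool cm [-2.8   1.28 21.73]
```

{"op": "jog_arm", "data": {
  "targets": "0.3 -0.5 4 0 0 0 0;0 0 4 0 0 0 0;0 0 4 0 0 0 0;0 0 4 0 0 0 0;0 0 0 0 0 0 0"
}}

```text
clock: 2.8
tool_pos: [0.489, -0.0051, 0.0776]
orientation: [-3.115, -0.404, 0.007]
wrist_force: [0.1, 0.2, 1.3]
opening: 0.0428
finger_force: 0.0
```

{"op": "jog_arm", "data": {
  "targets": "0 0 2 0 0 0 -0.2;0 0 1.5 0 0 0 -0.2;0 0 0.8 0 0 0 -0.2;0 0 0 0 0 0 -0.2;0 0 0 0 0 0 -0.2"
}}

```text
clock: 3.42
tool_pos: [0.4908, -0.005, 0.0368]
orientation: [3.116, 0.402, 0.001]
wrist_force: [0.4, -1.3, -0.1]
opening: 0.0343
finger_force: 0.0
```

Run:
```python
from h import *
p,R,s=tool();w=cams.camera("wrist");print(s["clock"],p.round(4),s["opening"],np.array(s["wrist_force"]).round(1))
cv2.imwrite("pics/w2.png",w)
```

```text
3.425 [ 0.4908 -0.005   0.0368] 0.03430928286041616 [ 0.4 -1.3 -0.1]
```

View pics/w2.png

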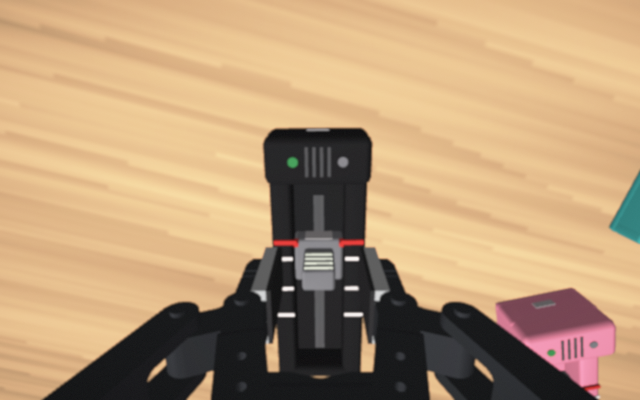

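The view shows the tab at (319,262) centred between the pads at (265) and (374), with the red pointers at row 243 and the second marks at row 289. I measure the remaining offset before closing.

```bash
cat >> h.py <<'E'
def rep():
    w=cams.camera("wrist"); p,R,s=tool(); print(s["clock"],p.round(4),s["opening"],s["finger_force"])
    for k,z in(("red",.024),("white",.022)):
        for c,a in blobs(w,k,(272,225,367,335)):
            q=ray("wrist",*c,z); print(k,c.round(1),a,"tool mm",(R.T@(q-p)*1000).round(1))
    print("tcp px",proj("wrist",[p]))
E
python3 -c "
from h import *
rep()"
```

```text
3.525 [ 0.4907 -0.005   0.0368] 0.0341174396271621 0.0
red [285.9 242.7] 159 tool mm [  8.9 -14.8  12.8]
red [350.7 242.4] 159 tool mm [ 9.1 14.9 12.8]
white [318.8 254.1] 73 tool mm [ 2.1  0.3 14.8]
white [286.9 258.5] 41 tool mm [ -0.2 -14.8  14.8]
white [318.3 258.1] 77 tool mm [ 0.   0.1 14.8]
white [351.4 258.5] 55 tool mm [-0.2 15.7 14.8]
white [318. 263.] 79 tool mm [-2.6 -0.1 14.8]
white [318.6 267.7] 97 tool mm [-5.1  0.2 14.8]
white [350.9 287.6] 51 tool mm [-15.9  15.9  14.8]
white [287.6 288.5] 45 tool mm [-16.4 -14.9  14.8]
white [286.  314.5] 64 tool mm [-31.3 -16.1  14.8]
white [353.  314.5] 74 tool mm [-31.3  17.4  14.8]
tcp px [[318.05631909 274.35898677]]
```

{"op": "jog_arm", "data": {
  "targets": "0 0 0.2 0 0 0 -0.4;0 0 0 0 0 0 -0.6;0 0 0 0 0 0 -0.8;0 0 0 0 0 0 -1;0 0 0 0 0 0 -1",
  "newtons": 40
}}

```text
clock: 4.15
tool_pos: [0.4903, -0.0045, 0.0344]
orientation: [-3.115, -0.402, 0.0]
wrist_force: [-2.2, 3.0, 5.4]
opening: 0.0127
finger_force: 39.0
```

{"op": "jog_arm", "data": {
  "targets": "0 0 0 0 0 0 -1;0 0 0 0 0 0 -1"
}}

```text
clock: 4.4
tool_pos: [0.4903, -0.0045, 0.0344]
orientation: [-3.115, -0.402, 0.0]
wrist_force: [-2.5, 2.9, 5.4]
opening: 0.0129
finger_force: 39.0
```

{"op": "jog_arm", "data": {
  "targets": "-0.2 0 0 0 0 0 -1;-0.3 0 0 0 0 0 -1;-0.4 0 0 0 0 0 -1;-0.3 0 0 0 0 0 -1;0 0 0 0 0 0 -1"
}}

```text
clock: 5.03
tool_pos: [0.4793, -0.0074, 0.0345]
orientation: [-3.115, -0.402, -0.002]
wrist_force: [2.4, 5.9, -0.4]
opening: 0.013
finger_force: 39.0
```

{"op": "jog_arm", "data": {
  "targets": "-0.3 0 0 0 0 0 -1;-0.4 0 0 0 0 0 -1;-0.3 0 0 0 0 0 -1;-0.2 0 0 0 0 0 -1;0 0 0 0 0 0 -1"
}}

```text
clock: 5.65
tool_pos: [0.4679, -0.0105, 0.0345]
orientation: [-3.115, -0.402, -0.003]
wrist_force: [2.9, 5.0, -1.1]
opening: 0.0127
finger_force: 39.0
```

```bash
python3 -c "
from h import *
rep(); cv2.imwrite('pics/w3.png',cams.camera('wrist'))"
```

```text
5.7 [ 0.468  -0.0105  0.0345] 0.012349090669521286 39.03666436672211
red [286.4 243.2] 133 tool mm [  9.7 -14.3  10.5]
red [352.7 243.2] 135 tool mm [ 9.8 15.6 10.5]
white [280.4 246.9] 57 tool mm [  6.9 -17.3  12.5]
white [358.3 246.9] 51 tool mm [ 7.  18.5 12.5]
white [319.7 256. ] 79 tool mm [ 2.3  0.7 12.5]
white [319.7 260. ] 81 tool mm [ 0.2  0.7 12.5]
white [319.7 265. ] 85 tool mm [-2.4  0.7 12.5]
white [320.5 269.7] 102 tool mm [-4.8  1.1 12.5]
white [293.6 291.7] 62 tool mm [-16.7 -11.8  12.5]
white [346.4 291.8] 65 tool mm [-16.7  13.6  12.5]
tcp px [[318.03703712 274.34769059]]
```

View pics/w3.png

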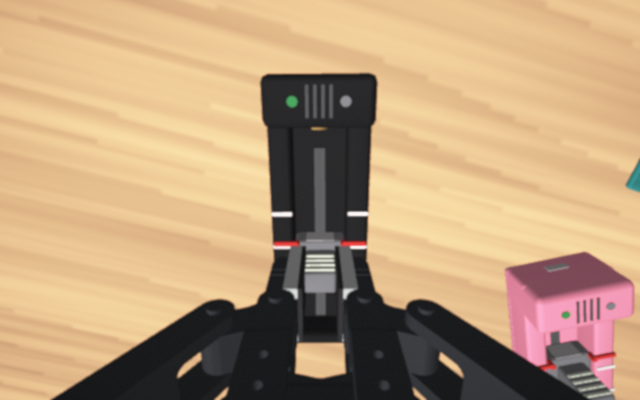

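The pointers at row 243.5 nearly cover the second mark (row 247), and the first mark is now behind at row 214. I use that clean mark as the reference.

```bash
python3 -c "
from h import *
w=cams.camera('wrist');p,R,s=tool()
for k,z in(('red',.024),('white',.022)):
    for c,a in blobs(w,k,(268,200,296,251))+blobs(w,k,(344,200,372,251)):
        print(k,c.round(1),a,(R.T@(ray('wrist',*c,z)-p)*1000).round(1))
print(s['clock'])"
```

```text
red [285.  243.2] 117 [  9.8 -15.   10.5]
red [354.3 243.2] 118 [ 9.8 16.3 10.5]
white [277.1 213.8] 148 [ 23.2 -18.3  12.5]
white [278.5 246.7] 68 [  7.1 -18.2  12.5]
white [363.5 214.1] 156 [23.1 20.2 12.5]
white [364.3 244.5] 113 [ 8.2 21.2 12.5]
5.8
```

{"op": "jog_arm", "data": {
  "targets": "-0.1 0 0 0 0 0 -1;-0.1 0 0 0 0 0 -1;0 0 0 0 0 0 -1;0 0 0 0 0 0 -1"
}}

```text
clock: 6.3
tool_pos: [0.4661, -0.011, 0.0345]
orientation: [-3.115, -0.402, -0.003]
wrist_force: [2.7, 4.7, -1.3]
opening: 0.0126
finger_force: 39.0
```

```bash
python3 -c "
from h import *
w=cams.camera('wrist');p,R,s=tool()
for k,z in(('red',.024),('white',.022)):
    for c,a in blobs(w,k,(268,195,296,251))+blobs(w,k,(344,195,372,251)):
        print(k,c.round(1),a,(R.T@(ray('wrist',*c,z)-p)*1000).round(1))
print(s['clock'],p,s['wrist_force'],s['finger_force'])"
```

```text
red [284.3 243.9] 144 [  9.4 -15.3  10.5]
red [354.6 243.5] 133 [ 9.6 16.5 10.5]
white [277.1 209.8] 150 [ 25.  -18.2  12.5]
white [270.4 242.8] 26 [  9.  -21.9  12.5]
white [365.4 218.6] 246 [20.9 21.2 12.5]
6.35 [ 0.46612109 -0.01099127  0.03448277] [3.8025623  4.58791279 0.05012727] 39.03875470161438
```

The pointer is now within about 0.5 mm of the medium mark and held firmly, so I hand in.

```bash
python3 -c "
from h import *
print(ctrl.hand_in())"
```

```text
the job is handed in; nothing more can be done
None
```

I drew the black charger's slide to the medium mark, for the green cell in the orange bin, and handed the job in with the gripper still holding it; the pointer measured about 0.5 mm from the mark, but the hand-in returned no verdict.

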